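Put the calligraphy set away in its cut-out tray

TASK

Tidy the calligraphy set into its wooden shadow tray: slide the inkstone along the tray, never lifting it off, until it drops into its arch-shaped cut-out, and lay the red-handled scraper in its T-shaped cut-out. Both must lie flat, fully home on the pocket floors; leave everything else where it is.

Things in the scene. Friction and masses are not known exactly. Their poses are not given: they have to be found in the camera images.
- tray: Fixed level tray: plywood deck, blue floor showing in its two cut-outs. Origin on the table; x across (-95 to +95 mm), y along (-200 to +220 mm), z up. Deck top 14 mm, pocket floors 5 mm above the table (pockets 9 mm deep, upright walls). The deck from y = +20 to +220 mm is plain; the inkstone starts there.
- inkstone_mid (a point): Middle of the inkstone's outline, half-way up (12 mm above its underside), z up. Dark slate, 24 mm thick, arch outline 100 x 100 mm: straight edge at y = +50 mm, straight sides at x = +-50 mm, half-round nose (radius 50 mm about this point) to y = -50 mm. Loose on the plain deck, nose roughly towards the arch pocket, turned by up to about 0.4 rad.
- inkstone: The inkstone again, 0.3 to 0.55 kg, origin under the middle of its outline; too wide for most grippers. In its top is a sunk well with upright walls: x -32 to +32 mm, y -8 to +32 mm, 14 mm deep, its floor 10 mm above the underside; fingertips can hook in it.
- stone_seat (a point): Where inkstone_mid lies when home in the arch pocket; tray axes, the stone's then parallel (nose to -y). Pocket, from here: straight edge at y = +53 mm, sides at x = +-53 mm, round end of radius 53 mm towards -y: 3 mm play all round. Slid along -y, the stone tips in nose first once its middle passes the straight edge. Home, its top stands 15 mm above the deck.
- scraper_grip (a point): Centre of the scraper's red handle, 12 mm above its underside; x points to the steel blade, y across, z up. Handle 90 x 20 x 24 mm high (x -45 to +45 mm), blade 44 mm long, 56 mm wide, 5 mm thick (x +45 to +89 mm), undersides level. Loose on the table left or right of the tray; the brass paperweight lies on the other side.
- scraper: The scraper again, 90 g, origin on its underside, 22 mm from the handle's centre towards the blade.
- scraper_seat (a point): Where scraper_grip lies when the scraper is home in the T pocket; tray axes, the scraper's then parallel (blade to +x). Pocket, from here: handle slot 26 mm wide, x -48 to +42 mm; blade slot 62 mm wide, x +42 to +92 mm: 3 mm play all round. Home, the handle's top stands 15 mm above the deck.
- paperweight: Bystander: brass bar 150 x 26 x 12 mm with a small knob, 24 mm high in all; loose on the table beside the tray, on the side opposite to the scraper; origin under its centre, x along it.
- seal: Bystander: red seal, 20 x 20 x 45 mm, standing loose on the deck at about tray x = +78, y = -70 mm; origin under its centre.
- inkstick: Bystander: black ink stick 18 x 66 x 10 mm with a gilt patch, loose on the deck at about tray x = -80, y = -30 mm, along y; origin under its centre.
There are look-alikes about, which are no part of the job. There is more than one size of the inkstone; the one meant has the size given above.

How it is judged:
At the end, for the whole second after the job is handed in: Inkstone and scraper each lie flat and at rest in their own pocket, within 6 mm of home sideways, 3 mm in height, 0.09 rad in yaw and 0.06 rad of tilt (horizontal distance between inkstone_mid and stone_seat below 0.006 m and z of inkstone_mid in the frame of stone_seat between -0.003 and 0.003 m and angle between the x axis of inkstone_mid and the x axis of stone_seat, either way round below 0.09 rad and angle between each of inkstone_mid, scraper_grip's own z axis and vertical below 0.06 rad and linear speed of each of inkstone, scraper below 0.02 m/s and horizontal distance between scraper_grip and scraper_seat below 0.006 m and z of scraper_grip in the frame of scraper_seat between -0.003 and 0.003 m and angle between the x axis of scraper_grip and the x axis of scraper_seat, either way round below 0.09 rad); the robot touches nothing.
It fails at once if the inkstone is lifted off the tray (its middle more than 25 mm above its level on the deck) or tipped by more than 0.5 rad (z of inkstone_mid in the frame of tray above 0.051 m or angle between inkstone_mid's own z axis and vertical above 0.5 rad).
It fails at once if a bystander is moved by more than 25 mm or tipped over (distance of any of paperweight, seal, inkstick from where it was at the start of the episode above 0.025 m or angle between any of paperweight, seal, inkstick's own z axis and vertical above 0.7 rad).
It also fails if it takes over 54 s, if anything falls off the work surface, if the arm or the gripper's body presses on something with over 40 N, if the wrist force passes 120 N, or if a joint passes its speed limit or range.

ROBOT

A 6-joint arm with a two-finger parallel gripper is mounted at the origin on the work surface. World frame = base frame: x ahead of the robot, y to its left, z up, the work surface at z = 0. Lengths are in m, angles in rad, forces in N, time in s.
With the tool pointing down it reaches from about 0.375 to 0.9 m from the base axis. Payload 3.1 kg.
Tool frame: the origin (TCP) lies midway between the tips of the shut fingers; the grasp point (between the pads) lies 19 mm behind it; z points along the fingers, y is the line along which they close (so a half turn about z gives the same grasp; the last joint's range is limited). The gripper opens to 87 mm and grips with 3 to 60 N. Pads are 19 mm wide; open, the fingers measure 117 mm over their backs; the gripper's body (75 mm by 190 mm) begins 51 mm behind the grasp point.
Start: joints at [1.079, 0.527, 1.433, -0, 1.181, -0.178], TCP at [0.192, 0.595, 0.223] pointing down, gripper open.
Joint ranges: [-3.08, 3.08], [-0.75, 2.2], [0.22, 2.44], [-1.43, 4.57], [0, 2.65], [-2.85, 2.85]. Speed limits (rad/s): [2.79, 2.79, 3.14, 3.14, 3.14, 3.14].

INTERFACE

Orientations are given as a unit quaternion [x, y, z, w].
In Python, from rig import status, imaging, order gives the robot as it stands.
- The arm moves only by the tool arm_command, never from a script. Its argument "deltas" is one flat list of numbers, 5 for each row, row after row: the opening, from -1 (shut) to 1 (fully open), so that 0 is half open, then the shift along the tool's x, y, z in m, then the turn about the tool's z in rad. In form: [gripper, tx, ty, tz, roll, gripper, tx, ty, tz, roll, ...]. A call has 1 to 12 rows; each row shifts and turns the commanded pose from where the row before left it, along the tool's axes as they then stand; what a row does not reach is not made up. A row lasts 1/8 s, in which the tool goes at most 62.5 mm and 10.7 degrees, less where a joint would pass 70% of its speed; a pose out of reach is approached as far as the arm can. A call with a gripper value outside its range is refused whole. The fingers move at their own pace and stop on an object; "newtons" is the grip in N (left out, the last holds). Time passes only in rows, so rows that do not move let the fingers close. It gives the time, the measured TCP pose, the force, the opening and the grip force at its end, in the units of the state.
- status.get_obs(): the state, without advancing time (a new reading comes with each control period).
- imaging.camera(name): name is "scene" or "side" or "wrist"; returns (picture, depth): 420x560x3 uint8, red, green, blue; 420x560 float32, m along the optical axis (not along the pixel's ray), 0 where there is no reading.
- imaging.camera_params(name): a dict with "intrinsics" (3x3 intrinsics, pixels), "camera_from_world" (4x4, takes a point from world to camera coordinates). Camera axes: x right, y up, looking along -z (the intrinsics and any distortion apply to the point x, -y, -z); pixel columns grow to the right and rows downward; lengths in m; the calibration is good to about 2 mm. A picture is of the moment at which its call begins: read the wrist's pose just before it. camera_params takes no time and is no camera call; for the wrist camera it gives the pose at the moment of the call.
- order.hand_in(): hands the job in; it is judged then, once.
The state is a dict: "time": time; "q": joint angles; "joint_velocities": joint speeds; "joint_torque": joint torques, N m; "position": TCP position; "tool_rot": TCP orientation; "ft_force": force on the tool from outside, world axes, zero at the start; "moment": the same for the moment, N m; "grip_width": finger opening in m; "grip_force": force on a finger pad.
Only numpy, scipy, OpenCV 4.12 (cv2) and the standard library are available. Lean on these libraries where they do the work, as an engineer would, in place of code of your own. Each camera call takes 0.05 s, during which the arm holds its last target. There are 200 camera calls.

## Working session

There is one attempt and no reset: what is moved stays moved. The work goes in short steps, Python scripts to look and compute and a tool call to move; the robot and the scene stay as the last step left them, time stands still between calls to the robot, and variables do not carry over. Pictures are saved under pics/ and viewed, at most 10 in all, crops included, and the job is handed in when it is done.

Besides the shell and the picture viewer there is one more tool, called after "Emit:" as name(argument=value, ...), one argument or row to a line, values as JSON. arm_command: Moves the arm, as the interface text tells. Its arguments: {"type":"object","properties":{"deltas":{"type":"array"},"newtons":{"type":"number"}},"required":["deltas"]}

```bash
mkdir -p pics; cat > h.py <<'E'
import numpy as np, cv2
from rig import status, imaging, order
def grab(n,tag):
    p=imaging.camera_params(n); im,d=imaging.camera(n)
    np.savez(f'pics/{tag}.npz',im=im,d=d,K=p['intrinsics'],T=p['camera_from_world'])
    cv2.imwrite(f'pics/{tag}.png',im[...,::-1]); return im,d,np.array(p['intrinsics']),np.array(p['camera_from_world'])
def load(tag):
    z=np.load(f'pics/{tag}.npz'); return z['im'],z['d'],z['K'],z['T']
def ray(uv,K,T,h):
    uv=np.atleast_2d(uv).astype(float); R=T[:3,:3]; c=-R.T@T[:3,3]
    x=(uv[:,0]-K[0,2])/K[0,0]; y=(uv[:,1]-K[1,2])/K[1,1]
    d=np.stack([x,-y,-np.ones_like(x)],1)@R
    return c+d*((h-c[2])/d[:,2])[:,None]
def cloud(d,K,T):
    v,u=np.mgrid[:d.shape[0],:d.shape[1]]
    p=np.stack([(u-K[0,2])/K[0,0]*d,-(v-K[1,2])/K[1,1]*d,-d],-1)
    return (p-T[:3,3])@T[:3,:3]
def proj(P,K,T):
    p=np.atleast_2d(P)@T[:3,:3].T+T[:3,3]
    return np.stack([K[0,0]*p[:,0]/-p[:,2]+K[0,2],K[1,1]*-p[:,1]/-p[:,2]+K[1,2]],1)
E
python3 - <<'E'
from h import *
print(status.get_obs())
for n in ('scene','side'):
    im,d,K,T=grab(n,n+'0'); print(n,K.tolist(),np.round(-T[:3,:3].T@T[:3,3],3),imaging.camera_params(n).keys())
E
```

```text
{'time': 0.0, 'q': array([ 1.07945856e+00,  5.28453754e-01,  1.43388556e+00,  8.31485613e-06,
        1.18143508e+00, -1.78488875e-01]), 'joint_velocities': array([-0.00039496,  0.00044178,  0.00016579, -0.00096471,  0.00121839,
       -0.00108424]), 'joint_torque': array([ 1.09566132e-03, -4.40036523e+01, -1.76598090e+01,  6.34386786e-02,
        5.81715989e-02, -1.58438556e-04]), 'position': array([0.19196717, 0.59401615, 0.22158461]), 'tool_rot': array([ 1.55788780e-01,  9.87789788e-01, -1.02899669e-03, -3.62186178e-04]), 'ft_force': array([-0.38848357, -0.34999965,  0.43424605]), 'moment': array([-2.02937709e-02,  8.02193880e-03, -6.32869873e-05]), 'grip_force': 0.0, 'grip_width': 0.08702667189062216}
scene [[507.2492259754308, 0.0, 275.74984236869966], [0.0, 507.2492259754308, 212.33157824425993], [0.0, 0.0, 1.0]] [ 1.244 -0.257  0.861] dict_keys(['intrinsics', 'camera_from_world'])
side [[380.32404763009663, 0.0, 278.1967397813675], [0.0, 380.32404763009663, 210.35078246995056], [0.0, 0.0, 1.0]] [-0.079 -0.506  0.77 ] dict_keys(['intrinsics', 'camera_from_world'])
```

View pics/scene0.png

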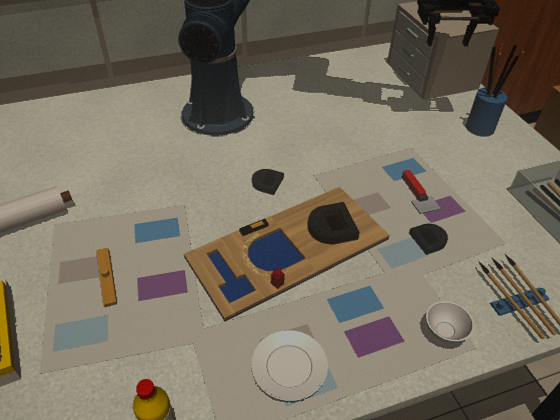

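View pics/side0.png

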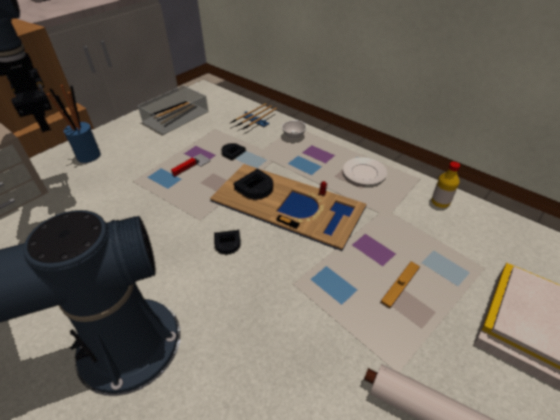

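Scene view: the tray spans about (185,257)–(388,237). The dark stones are at (333,222) on the tray deck, (267,180) on the table and (429,237) on the mat. Only the first is on the deck and 100 mm wide, so that is the inkstone. The scraper with the red handle is at (415,185), and the orange bar at (106,277) is the paperweight. I'll measure sizes next.

```bash
cat > m.py <<'E'
from h import *
im,d,K,T=load('scene0'); P=cloud(d,K,T); Z=P[...,2]
hsv=cv2.cvtColor(im,cv2.COLOR_RGB2HSV)
def big(mask,seed=None):
    n,l,s,c=cv2.connectedComponentsWithStats(mask.astype(np.uint8),connectivity=8)
    k=1+np.argmax(s[1:,4]) if seed is None else l[seed[1],seed[0]]
    return l==k
v,u=np.mgrid[:420,:560]
roi=(u>170)&(u<400)&(v>180)&(v<330)
print('z on table',np.round(np.median(Z[140:170,380:400]),4),'deck',np.round(np.median(Z[225:235,365:375]),4), 'noise',np.std(Z[225:235,365:375]))
def rect(mask,h,name):
    c,_=cv2.findContours(mask.astype(np.uint8),cv2.RETR_EXTERNAL,cv2.CHAIN_APPROX_NONE)
    c=max(c,key=cv2.contourArea)[:,0]
    w=ray(c,K,T,h)[:,:2]; r=cv2.minAreaRect((w*1000).astype(np.float32)); print(name,len(c),np.round(r[0],1),np.round(r[1],1),round(r[2],2)); return w
rect(big(roi&(Z>0.009)),0.014,'tray')
for nm,s in (('stoneA',(333,218)),('B',(267,180)),('C',(429,237))):
    m=big((hsv[...,2]<70)&(abs(u-s[0])<45)&(abs(v-s[1])<40)); rr=P[m]; print(nm,np.round(np.percentile(rr[:,2],[2,50,98]),4))
    top=big(m&(Z>np.percentile(rr[:,2],98)-0.008)); rect(m,np.percentile(rr[:,2],98),nm)
red=((hsv[...,0]<8)|(hsv[...,0]>172))&(hsv[...,1]>150)&(hsv[...,2]>70)
m=big(red&(abs(u-415)<30)&(abs(v-185)<25)); print(np.percentile(P[m][:,2],[2,50,98])); rect(m&(Z>.016),0.024,'handle')
for bl in ((275,255),(235,285)):
    print(bl,np.round(hsv[bl[1],bl[0]]),np.round(P[bl[1],bl[0]],3))
s=cv2.resize(im[165:325,180:460],None,fx=2.8,fy=2.8,interpolation=cv2.INTER_CUBIC); cv2.imwrite('pics/crop.png',s[...,::-1])
E
python3 m.py
```

```text
z on table -0.001 deck 0.0128 noise 0.08437406918108652
tray 454 [558.3  17.8] [197.6 421.4] 12.56
stoneA [0.0156 0.0351 0.0397]
stoneA 138 [550.4 119.3] [106.4 117.8] 86.48
B [0.0019 0.0137 0.0185]
B 83 [344.2  34.5] [74.5 84.3] 49.98
C [0.0014 0.0143 0.0189]
C 93 [640.7 327.3] [78.5 79.9] 3.49
[0.01256475 0.02232476 0.02590312]
handle 57 [471.5 380.7] [19.2 91.3] 87.99
(275, 255) [111 151  83] [ 0.571 -0.017  0.005]
(235, 285) [110 158  84] [ 0.621 -0.122  0.004]
```

View pics/crop.png

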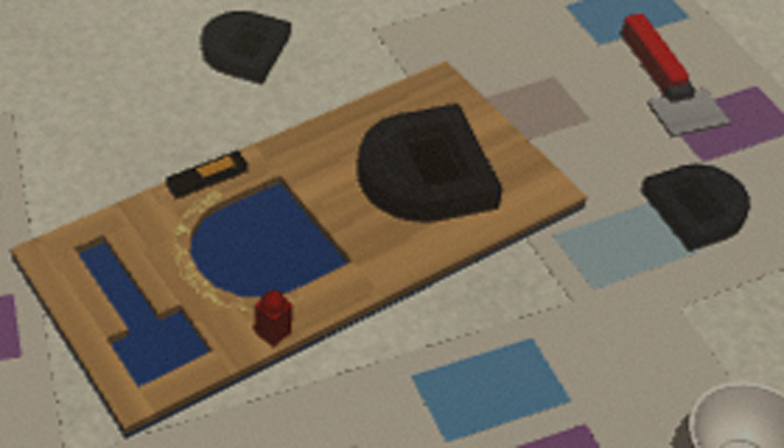

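Stone A in the crop at about (435,160) is the full-size arch, about 106 mm across and on the deck. The two off-tray ones are about 75–80 mm, so they are look-alikes. I'll move over the tray for a close wrist view.

Emit:
arm_command(
  deltas=[1,-0.045,-0.037,-0.012,0,1,-0.045,-0.037,-0.012,0,1,-0.045,-0.037,-0.012,0,1,-0.045,-0.037,-0.012,0,1,-0.045,-0.037,-0.012,0,1,-0.045,-0.037,-0.012,0,1,-0.045,-0.037,-0.012,0,1,-0.045,-0.037,-0.012,0,1,-0.045,-0.037,-0.012,0,1,-0.045,-0.037,-0.012,0,1,-0.045,-0.037,-0.012,0],
)

```text
time: 1.48
position: [0.5385, 0.0534, 0.3546]
tool_rot: [0.156, 0.988, 0.0, -0.0]
ft_force: [0.6, -0.5, -0.1]
grip_width: 0.0868
grip_force: 0.0
```

Emit:
arm_command(
  deltas=[0,0,0,0,0.173,0,0,0,0,0.173,0,0,0,0,0.173,-0.4,0,0,0,0.173,-0.4,0,0,0,0.173,-0.4,0,0,0,0.173,-0.4,0,0,0,0,-0.4,0,0,0,0],
)

```text
time: 2.48
position: [0.5378, 0.0551, 0.3543]
tool_rot: [0.624, 0.781, -0.0, -0.0]
ft_force: [0.7, -0.4, -0.8]
grip_width: 0.0268
grip_force: 0.0
```

```bash
python3 - <<'E'
from h import *
o=status.get_obs(); print(o['time'],o['q'],o['position'],o['tool_rot'],o['grip_width'])
im,d,K,T=grab('wrist','w1'); print(np.round(K,1).tolist(),np.round(-T[:3,:3].T@T[:3,3],3))
E
```

```text
2.475 [-1.04656927e-01  2.80776063e-01  1.46199141e+00  7.70188946e-06
  1.39950764e+00 -3.27113549e-01] [0.53782485 0.05511951 0.35426587] [ 6.24249477e-01  7.81224983e-01 -1.80803375e-04 -2.89417777e-04] 0.02680873618055205
[[292.3, 0.0, 276.4], [0.0, 292.3, 210.7], [0.0, 0.0, 1.0]] [0.52  0.134 0.516]
```

View pics/w1.png

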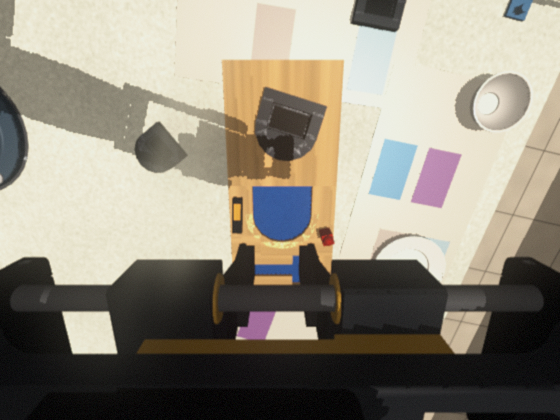

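Wrist view: stone at about (290,122) with its nose down and turned roughly 0.25 rad, arch pocket at (282,213), T pocket partly hidden at (277,268), seal (326,237), inkstick (237,215).

```bash
cat >> h.py <<'E'
def comp(mask,seed):
    n,l,s,c=cv2.connectedComponentsWithStats(mask.astype(np.uint8)); k=l[seed[1],seed[0]]
    m=(l==k).astype(np.uint8); c,_=cv2.findContours(m,cv2.RETR_EXTERNAL,cv2.CHAIN_APPROX_NONE)
    return m,max(c,key=cv2.contourArea)[:,0]
def fitline(p):  # returns point, dir
    v=cv2.fitLine(p.astype(np.float32),cv2.DIST_HUBER,0,1e-4,1e-4).ravel(); return v[2:],v[:2]
def tocoord(p,o,a): # world -> frame (o,yaw)
    c,s=np.cos(a),np.sin(a); return (p-o)@np.array([[c,-s],[s,c]])
def frommcoord(p,o,a):
    c,s=np.cos(a),np.sin(a); return np.asarray(p)@np.array([[c,s],[-s,c]])+o
E
cat > m2.py <<'E'
from h import *
im,d,K,T=load('w1'); P=cloud(d,K,T); Z=P[...,2]
hsv=cv2.cvtColor(im,cv2.COLOR_RGB2HSV)
yaw0=0.219; o0=np.array([.557,.007])
# tray sides from wood edges at deck height
v,u=np.mgrid[:420,:560]
wood=(hsv[...,0]>8)&(hsv[...,0]<24)&(hsv[...,1]>95)&(hsv[...,2]>60)
L=[];Rr=[]
for r in list(range(70,195,2)):
    c=np.where(wood[r,200:360])[0]+200
    if len(c)>10: L.append((c[0]-.5,r)); Rr.append((c[-1]+.5,r))
top=[]
for c in range(230,340,2):
    r=np.where(wood[40:120,c])[0]+40
    if len(r)>10: top.append((c,r[0]-.5))
ang=[]
W={}
for n,e in (('L',L),('R',Rr),('T',top)):
    w=ray(e,K,T,.014)[:,:2]; p,q=fitline(w); W[n]=(p,q); t=tocoord(w,o0,yaw0)*1e3
    print(n,np.round(np.degrees(np.arctan2(q[1],q[0])),2),'med x,y',np.round(np.median(t,0),1))
blue=(hsv[...,0]>100)&(hsv[...,0]<125)&(hsv[...,1]>120)&(hsv[...,2]>40)
m,c=comp(blue,(282,210))
for h in (.014,.005):
    t=tocoord(ray(c,K,T,h)[:,:2],o0,yaw0)*1e3
    print('arch h',h,'x',np.round(np.percentile(t[:,0],[1,99]),1),'y',np.round(np.percentile(t[:,1],[1,99]),1))
pts=np.array([(a,b) for a,b in c if b<195]); 
dark=(hsv[...,2]<75)&(Z>.03)&(Z<.045)
m,c=comp(dark|((Z>.03)&(Z<.046)),(265,120)) 
w=ray(c,K,T,.038)[:,:2]; t=tocoord(w,o0,yaw0)*1e3
print('stone rect',cv2.minAreaRect(t.astype(np.float32)),cv2.contourArea(c))
np.savetxt('pics/stonec.txt',t)
s=cv2.resize(im[55:260,205:365],None,fx=2.9,fy=2.9,interpolation=cv2.INTER_CUBIC)
ov=im.copy(); ov[m>0,0]=255; s2=cv2.resize(ov[55:260,205:365],None,fx=2.9,fy=2.9,interpolation=cv2.INTER_NEAREST); cv2.imwrite('pics/c2.png',np.hstack([s[:,:400],s2[:,:400]])[...,::-1])
E
python3 m2.py
```

```text
L -77.32 med x,y [-93.2 113.4]
R -77.12 med x,y [ 95.  114.1]
T 12.16 med x,y [  2.9 222.2]
arch h 0.014 x [-49.3  51.7] y [-77.9  20.7]
arch h 0.005 x [-50.   52.7] y [-81.6  18.7]
stone rect ((7.840568542480469, 120.00169372558594), (100.2850570678711, 100.71514892578125), 73.77592468261719) 3681.5
```

View pics/c2.png

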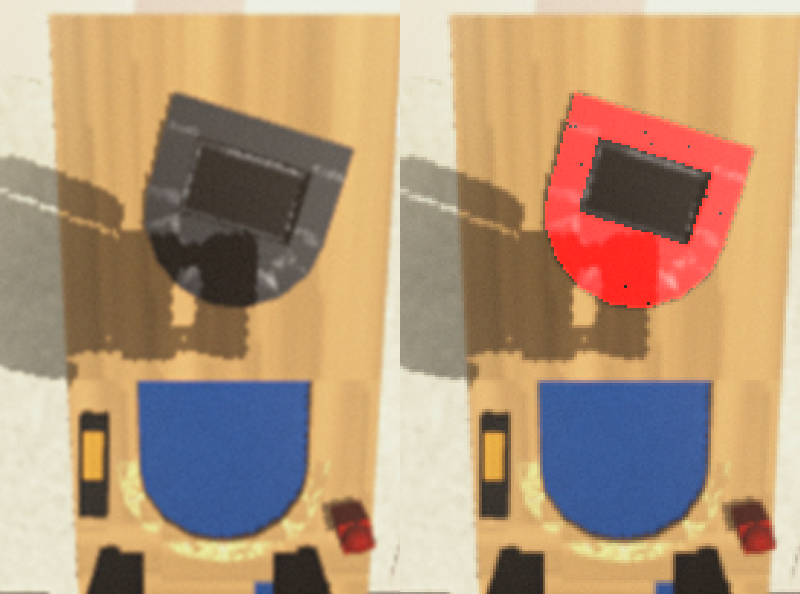

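Emit:
arm_command(
  deltas=[-0.4,0.0395,0.0095,0,0,-0.4,0.039,0.0094,0,0,-0.4,0,0,0.05,0.142,-0.4,0,0,0.05,0.142,-0.4,0,0,0.05,0,-0.4,0,0,0.05,0,-0.4,0,0,0.05,0,-0.4,0,0,0.05,0,-0.4,0,0,0,0,-0.4,0,0,0,0],
)

```text
time: 3.78
position: [0.5405, 0.1359, 0.0558]
tool_rot: [0.729, 0.684, 0.001, 0.001]
ft_force: [-0.4, 0.2, -0.2]
grip_width: 0.026
grip_force: 0.0
```

```bash
python3 - <<'E'
from h import *
o=status.get_obs(); print(o['time'],o['position'],o['tool_rot'],o['grip_width'])
im,d,K,T=grab('wrist','w2')
o0=np.array([.557,.007]);print(tocoord(o['position'][:2],o0,.219)*1e3)
# expected fingertip outline
p=o['position'];q=o['tool_rot'];y=np.array([2*q[0]*q[1],2*q[1]**2-1,0])
print(np.round(proj([p,p+.028*y,p-.028*y],K,T)))
E
```

```text
3.775 [0.54053998 0.13593405 0.05581061] [7.29139712e-01 6.84363969e-01 8.49928574e-04 7.18377705e-04] 0.025964710733999648
[ 11.94451307 129.43047972]
[[276. 259.]
 [322. 258.]
 [231. 259.]]
```

View pics/w2.png

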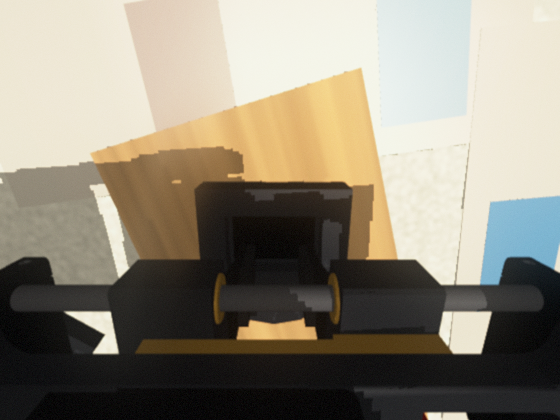

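The stone is square to the tool, its sides at columns 198 and 350 (centre 274), the well centred about column 273. The TCP is about 1.3 mm to the right. I'll correct and lower into the well.

Emit:
arm_command(
  deltas=[-0.4,0,-0.0013,0.007,0,-0.4,0,0,0.007,0,-0.4,0,0,0.006,0,-0.4,0,0,0.004,0,-0.4,0,0,0.003,0,-0.4,0,0,0,0],
)

```text
time: 4.58
position: [0.5378, 0.1359, 0.0272]
tool_rot: [0.729, 0.684, -0.0, -0.0]
ft_force: [-0.0, 0.5, -0.3]
grip_width: 0.0257
grip_force: 0.0
```

Emit:
arm_command(
  deltas=[-0.1,0,0,0,0,-0.1,0,0,0,0,-0.1,0,0,0,0,-0.1,0,0,0,0],
  newtons=5,
)

```text
time: 5.08
position: [0.5381, 0.1359, 0.0276]
tool_rot: [0.729, 0.684, 0.0, 0.0]
ft_force: [-0.4, -0.1, 0.9]
grip_width: 0.039
grip_force: 0.0
```

Emit:
arm_command(
  deltas=[0.1,0,0,0,0,0.1,0,0,0,0,0.3,0,0,0,0,0.3,0,0,0,0,0.3,0,0,0,0],
)

```text
time: 5.7
position: [0.5385, 0.1359, 0.0276]
tool_rot: [0.729, 0.684, 0.0, 0.0]
ft_force: [1.0, -0.5, -0.6]
grip_width: 0.0463
grip_force: 5.0
```

Emit:
arm_command(
  deltas=[0.3,0,0,0,-0.095,0.3,0,0,0,-0.095,0.3,0,0,0,-0.096,0.3,0,-0.0043,0,0,0.3,0,-0.0044,0,0,0.3,-0.015,0,0,0,0.3,-0.02,0,0,0,0.3,-0.02,0,0,0,0.3,-0.02,0,0,0,0.3,-0.018,0,0,0,0.3,-0.005,0,0,0,0.3,0,0,0,0],
)

```text
time: 7.2
position: [0.5516, 0.0371, 0.0275]
tool_rot: [0.624, 0.781, -0.0, 0.001]
ft_force: [0.5, -1.3, -1.0]
grip_width: 0.046
grip_force: 5.0
```

```bash
python3 - <<'E'
from h import *
o=status.get_obs(); o0=np.array([.557,.007]);print(o['ft_force'],o['grip_width'],tocoord(o['position'][:2],o0,.219)*1e3)
im,d,K,T=grab('wrist','w3')
hsv=cv2.cvtColor(im,cv2.COLOR_RGB2HSV); P=cloud(d,K,T);Z=P[...,2]
wood=(hsv[...,0]>8)&(hsv[...,0]<24)&(hsv[...,1]>95)&(hsv[...,2]>60)
for r in range(100,260,12):
    c=np.where(wood[r])[0]; s=np.where((Z[r]>.03)&(Z[r]<.045))[0]
    if len(c): 
        f=lambda u,h:np.round(tocoord(ray([(u,r)],K,T,h)[:,:2],o0,.219)[0]*1e3,1)
        print(r,'tray',f(c[0]-.5,.014),f(c[-1]+.5,.014),'stone',(f(s[0]-.5,.038),f(s[-1]+.5,.038)) if len(s)>20 else '')
top=[]
for c in range(215,340,6):
    s=np.where((Z[:300,c]>.03)&(Z[:300,c]<.045))[0]
    if len(s): top.append((c,s[0]-.5))
t=tocoord(ray(top,K,T,.038)[:,:2],o0,.219)*1e3; print(np.round(t,1).tolist())
E
```

```text
[ 0.47959348 -1.26085481 -0.9813483 ] 0.045958841127092295 [ 1.26901306 30.56917609]
100 tray [-94.2 121.9] [ 94.7 122.5] stone 
112 tray [-94.1 115.5] [ 95.3 116.1] stone 
124 tray [-94.  108.9] [ 95.2 109.6] stone 
136 tray [-94.  102.2] [ 95.2 102.9] stone 
148 tray [-93.9  95.4] [95.2 96. ] stone 
160 tray [-93.8  88.4] [95.1 89. ] stone 
172 tray [-93.7  81.2] [95.1 81.8] stone 
184 tray [-94.3  73.8] [95.1 74.4] stone 
196 tray [-94.2  66.3] [95.  66.8] stone (array([-47.1,  72.6]), array([48.9, 72.8]))
208 tray [-94.1  58.5] [95.  59.1] stone (array([-49.9,  65.9]), array([51.2, 66.1]))
220 tray [-93.4  50.6] [95.6 51.1] stone (array([-49.4,  59. ]), array([51.3, 59.3]))
232 tray [-94.   42.5] [95.6 43. ] stone (array([-49.5,  52. ]), array([51.4, 52.2]))
244 tray [-93.9  34.1] [95.6 34.6] stone (array([-49. ,  44.8]), array([51., 45.]))
256 tray [-93.8  25.5] [95.5 26. ] stone (array([-49.1,  37.3]), array([51.1, 37.6]))
[[-31.9, 73.4], [-28.7, 73.4], [-25.5, 73.4], [-22.3, 72.9], [-19.1, 72.9], [-15.9, 73.5], [-12.7, 73.5], [-9.5, 73.5], [-6.3, 73.5], [-3.1, 73.0], [0.1, 73.0], [3.3, 73.0], [6.5, 73.5], [9.7, 73.5], [12.9, 73.0], [16.1, 73.6], [19.3, 73.6], [22.5, 73.6], [25.7, 73.0], [28.9, 73.6], [32.1, 73.1]]
```

View pics/w3.png

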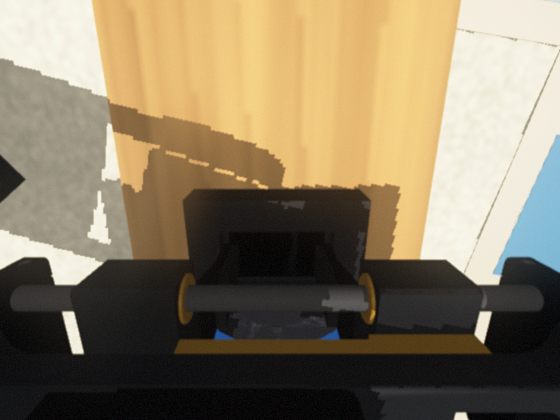

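Stone is square to the tray (sides at x −49 and +51, back edge level at y 73), so it's aligned with the pocket. I'll slacken the fingers and push it over the edge.

Emit:
arm_command(
  deltas=[0.02,0,0,0,0,0.02,0,0,0,0,0.02,-0.008,0,0,0,0.02,-0.008,0,0,0,0.02,-0.008,0,0,0,0.02,-0.008,0,0.001,0,0.02,-0.007,0,0.001,0,0.02,0,0,0,0],
)

```text
time: 8.25
position: [0.5601, -0.0006, 0.0256]
tool_rot: [0.625, 0.781, -0.0, 0.001]
ft_force: [-0.4, 0.0, 0.3]
grip_width: 0.0444
grip_force: 0.2
```

Emit:
arm_command(
  deltas=[0.02,-0.006,0,0.001,0,0.02,-0.006,0,0,0,0.02,-0.005,0,0,0,0.02,-0.004,0,0,0,0.02,0,0,0,0,0.02,0,0,0,0],
)

```text
time: 9.0
position: [0.5645, -0.0208, 0.0245]
tool_rot: [0.624, 0.781, -0.0, 0.0]
ft_force: [-0.2, 0.8, -0.2]
grip_width: 0.0441
grip_force: 0.3
```

```bash
cat > st.py <<'E'
from h import *
import sys
o=status.get_obs(); o0=np.array([.557,.007]);print(o['time'],o['ft_force'],o['position'],tocoord(o['position'][:2],o0,.219)*1e3)
im,d,K,T=grab('wrist',sys.argv[1]); P=cloud(d,K,T);Z=P[...,2]
dark=cv2.cvtColor(im,cv2.COLOR_RGB2HSV)[...,2]<85
m=(Z>.02)&(Z<.045)&dark&(np.mgrid[:420,:560][0]<262)&(abs(np.mgrid[:420,:560][1]-277)<110)
q=P[m]; t=tocoord(q[:,:2],o0,.219)*1e3
A=np.c_[t,np.ones(len(t))]; k=np.ones(len(t),bool)
for _ in range(5):
    c=np.linalg.lstsq(A[k],q[k,2]*1e3,rcond=None)[0]; k=abs(A@c-q[:,2]*1e3)<2
print('plane slopes x,y',c[:2],'n',k.sum(),'z med',np.median(q[k,2]),'x range',np.percentile(t[k,0],[1,99]),'ymax',np.percentile(t[k,1],99))
E
python3 st.py w4
```

```text
9.0 [-0.22208748  0.8137586  -0.23455297] [ 0.56453392 -0.02075682  0.02449509] [  1.32370544 -28.73062925]
plane slopes x,y [ 0.00167431 -0.00100138] n 8049 z med 0.02877355660135364 x range [-48.55897546  49.8344412 ] ymax 17.35812676563949
```

Stone is home: its top plane is level and 28.8 mm above the table (29 expected). Withdraw and look at the T pocket.

Emit:
arm_command(
  deltas=[-0.1,0.002,0,0,0,-0.1,0,0,-0.005,0,-0.1,0,0,-0.02,0,1,-0.007,0,-0.05,0,1,-0.007,0,-0.05,0,1,-0.007,0,-0.05,0,1,-0.007,0,-0.05,0,1,-0.007,0,-0.05,0,1,-0.007,0,0,0,1,0,0,0,0],
)

```text
time: 10.3
position: [0.5726, -0.0593, 0.2993]
tool_rot: [0.625, 0.781, -0.0, -0.0]
ft_force: [-0.9, 0.1, -0.8]
grip_width: 0.0866
grip_force: 0.0
```

```bash
python3 st.py w5
```

```text
10.3 [-0.94324972  0.13548046 -0.79162028] [ 0.57257356 -0.05928344  0.29926783] [  0.80127652 -68.08368291]
plane slopes x,y [0.00487881 0.00120835] n 2183 z med 0.028703490815465638 x range [-47.97405174  40.35147705] ymax 17.332853756739844
```

View pics/w5.png

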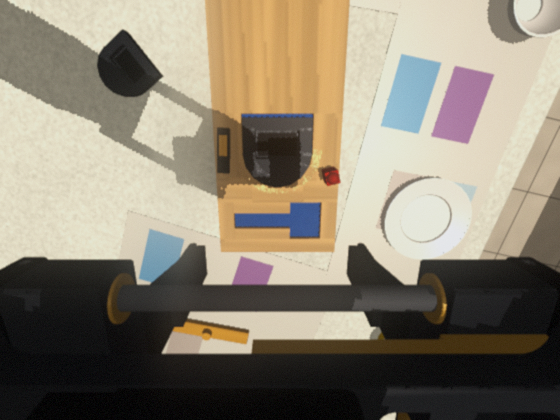

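The stone lies in its pocket at (278,150), with a thin blue gap along its back. The T pocket is fully visible at (280,220). Measure it, and the scraper's pose from the scene view.

```bash
python3 - <<'E'
from h import *
o0=np.array([.557,.007]);yaw=.2215
im,d,K,T=load('w5'); hsv=cv2.cvtColor(im,cv2.COLOR_RGB2HSV)
blue=(hsv[...,0]>100)&(hsv[...,0]<125)&(hsv[...,1]>110)&(hsv[...,2]>35)
m,c=comp(blue,(265,220))
print(c.min(0),c.max(0),[ (k,np.where(m[:,k])[0][[0,-1]]) for k in (245,265,280,300,310)],[ (k,np.where(m[k])[0][[0,-1]]) for k in (206,212,220,230)])
for h in (.014,.005):
    f=lambda u,v:np.round(tocoord(ray([(u,v)],K,T,h)[:,:2],o0,yaw)[0]*1e3,1)
    for k in (245,265,280,300,310):
        r=np.where(m[:,k])[0]; print(h,'col',k,f(k,r[0]-.5),f(k,r[-1]+.5))
    for k in (206,212,220,230):
        r=np.where(m[k])[0]; print(h,'row',k,f(r[0]-.5,k),f(r[-1]+.5,k))
wood=(hsv[...,0]>8)&(hsv[...,0]<24)&(hsv[...,1]>95)&(hsv[...,2]>60)
r=np.where(wood[240])[0];f=lambda u,v:np.round(tocoord(ray([(u,v)],K,T,.014)[:,:2],o0,yaw)[0]*1e3,1);print('tray',f(r[0]-.5,240),f(r[-1]+.5,240))
im,d,K,T=load('scene0'); P=cloud(d,K,T); Z=P[...,2];hsv=cv2.cvtColor(im,cv2.COLOR_RGB2HSV)
red=((hsv[...,0]<8)|(hsv[...,0]>172))&(hsv[...,1]>150)&(hsv[...,2]>70)
v,u=np.mgrid[:420,:560]; red&=(abs(u-415)<30)&(abs(v-185)<25)&(Z>.019)
q=P[red]; print('handle cloud',np.mean(q,0),cv2.minAreaRect((q[:,:2]*1e3).astype(np.float32)))
E
```

```text
[235 204] [319 235] [(245, array([215, 225])), (265, array([215, 225])), (280, array([215, 225])), (300, array([204, 235])), (310, array([204, 235]))] [(206, array([291, 318])), (212, array([291, 318])), (220, array([236, 318])), (230, array([291, 318]))]
0.014 col 245 [ -49.8 -131.7] [ -50.4 -150.5]
0.014 col 265 [ -17.7 -131.7] [ -17.9 -150.4]
0.014 col 280 [   6.4 -131.7] [   6.5 -150.4]
0.014 col 300 [  38.1 -113.3] [  39.5 -167.9]
0.014 col 310 [  54.  -113.3] [  55.9 -167.9]
0.014 row 206 [  23.1 -117.4] [  67.7 -117.4]
0.014 row 212 [  23.2 -127.4] [  68.1 -127.4]
0.014 row 220 [ -65.5 -141. ] [  68.7 -141. ]
0.014 row 230 [  23.7 -158.3] [  69.5 -158.3]
0.005 col 245 [ -50.8 -134.6] [ -51.4 -153.7]
0.005 col 265 [ -18.  -134.6] [ -18.3 -153.7]
0.005 col 280 [   6.5 -134.6] [   6.6 -153.7]
0.005 col 300 [  38.9 -115.8] [  40.2 -171.6]
0.005 col 310 [  55.1 -115.8] [  57.  -171.6]
0.005 row 206 [  23.6 -120. ] [  69.1 -120. ]
0.005 row 212 [  23.7 -130.3] [  69.5 -130.3]
0.005 row 220 [ -66.8 -144.1] [  70.1 -144.1]
0.005 row 230 [  24.2 -161.7] [  70.9 -161.7]
tray [ -91.7 -175.9] [  96.7 -175.9]
handle cloud [0.47899077 0.37496336 0.03183185] ((850.357177734375, 87.19482421875), (61.2310791015625, 1044.2625732421875), 52.18645477294922)
```

Emit:
arm_command(
  deltas=[1,0.0564,0,0.01,0,1,0.0564,0,0.01,0,1,0.0564,0,0.01,0,1,0.0564,0,0.01,0,1,0.0564,0,0.01,0,1,0.0564,0,0.01,0,1,0.0564,0,0.01,0,1,0.0564,-0.002,0.01,0,1,0,0,0.01,0.18,1,0,0,0.01,0.18],
)

```text
time: 11.6
position: [0.4695, 0.3811, 0.1967]
tool_rot: [0.755, 0.655, -0.002, -0.001]
ft_force: [-0.0, -0.1, -0.2]
grip_width: 0.087
grip_force: 0.0
```

Emit:
arm_command(
  deltas=[1,0,0,0,0.18,1,0,0,0,0.18,1,0,0,0,0.18,1,0,0,0,0.18,1,0,0,0,0.18,1,0,0,0,0.18,1,0,0,0,0.18,1,0,0,0,0.18,1,0,0,0,0,1,0,0,0,0],
)

```text
time: 12.85
position: [0.471, 0.3803, 0.1984]
tool_rot: [1.0, -0.002, -0.001, 0.001]
ft_force: [-0.0, -0.5, 0.3]
grip_width: 0.0871
grip_force: 0.0
```

```bash
python3 - <<'E'
from h import *
o=status.get_obs(); p=o['position'];q=o['tool_rot']; print(o['time'],o['q'],p,q)
im,d,K,T=grab('wrist','w6'); P=cloud(d,K,T);Z=P[...,2]
hsv=cv2.cvtColor(im,cv2.COLOR_RGB2HSV)
print('TCP px at z0',proj([[p[0],p[1],.02]],K,T))
red=((hsv[...,0]<8)|(hsv[...,0]>172))&(hsv[...,1]>130)&(hsv[...,2]>60)
n,l,s,c=cv2.connectedComponentsWithStats(red.astype(np.uint8)); k=1+np.argmax(s[1:,4]); print(s[k],c[k])
cc,_=cv2.findContours((l==k).astype(np.uint8),cv2.RETR_EXTERNAL,cv2.CHAIN_APPROX_NONE); cc=max(cc,key=len)[:,0]
for h in (.024,.012): print(h,cv2.minAreaRect((ray(cc,K,T,h)[:,:2]*1e3).astype(np.float32)))
E
```

```text
12.85 [4.94789574e-01 5.29654315e-01 1.50663849e+00 8.40840392e-05
 1.10773893e+00 2.07000395e+00] [0.47104532 0.38030805 0.19839156] [ 9.99996774e-01 -2.22784821e-03 -1.08992055e-03  5.48420090e-04]
TCP px at z0 [[275.70709868 191.51776216]]
[ 264  159   17   72 1100] [271.63454545 194.19363636]
0.024 ((466.7891540527344, 385.1938781738281), (18.134193420410156, 87.00544738769531), 88.24539184570312)
0.012 ((463.7359924316406, 385.4048767089844), (18.781360626220703, 90.1104736328125), 88.24537658691406)
```

View pics/w6.png

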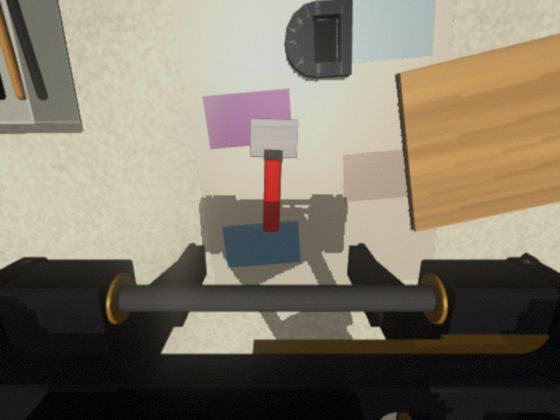

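The scraper lies at (272,190), handle nearly along image columns and blade up at (274,138). The TCP projects to column 276, 4 px to the right of the handle. Check the end positions.

```bash
python3 - <<'E'
from h import *
im,d,K,T=load('w6')
print(im[112:170:1,266:280].mean(1).astype(int).tolist()); print(im[222:238,268:275].mean(1).astype(int).tolist())
for r in (119.5,150,158.5): print(r,np.round(ray([(272,r)],K,T,.005)[0],4),np.round(ray([(272,r)],K,T,.024)[0],4))
for r in (231.5,): print(r,np.round(ray([(272,r)],K,T,.024)[0],4))
print(np.round(ray([(249.5,135),(298.5,135)],K,T,.005),4))
E
```

```text
[[176, 132, 166], [176, 131, 165], [176, 132, 165], [176, 131, 165], [176, 131, 165], [174, 129, 164], [169, 132, 158], [171, 156, 160], [182, 175, 169], [189, 184, 177], [191, 185, 178], [190, 184, 177], [188, 182, 176], [184, 178, 171], [178, 173, 166], [178, 173, 165], [181, 175, 168], [183, 176, 169], [184, 179, 172], [185, 179, 173], [186, 180, 173], [185, 179, 172], [183, 177, 170], [184, 178, 170], [186, 179, 172], [185, 179, 172], [183, 177, 170], [184, 178, 170], [185, 179, 172], [187, 182, 174], [187, 181, 173], [185, 180, 172], [184, 178, 170], [184, 178, 171], [185, 179, 171], [184, 178, 170], [178, 172, 165], [146, 141, 134], [100, 94, 91], [83, 77, 76], [84, 78, 77], [85, 79, 78], [86, 79, 78], [84, 79, 77], [84, 79, 78], [84, 75, 74], [96, 63, 61], [124, 50, 47], [162, 47, 42], [183, 49, 43], [193, 51, 44], [198, 52, 46], [197, 52, 44], [198, 52, 46], [197, 51, 44], [197, 52, 45], [197, 52, 45], [197, 51, 44]]
[[101, 30, 26], [103, 31, 28], [101, 29, 27], [103, 31, 28], [101, 29, 26], [101, 30, 26], [102, 29, 25], [102, 29, 26], [95, 31, 29], [78, 45, 47], [61, 65, 74], [56, 74, 85], [57, 75, 86], [55, 73, 85], [56, 74, 85], [56, 74, 85]]
119.5 [0.5532 0.3842 0.005 ] [0.5532 0.384  0.024 ]
150 [0.5184 0.3845 0.005 ] [0.5202 0.3843 0.024 ]
158.5 [0.5083 0.3846 0.005 ] [0.5107 0.3843 0.024 ]
231.5 [0.4215 0.3851 0.024 ]
[[0.5359 0.4109 0.005 ]
 [0.5356 0.3532 0.005 ]]
```

Emit:
arm_command(
  deltas=[1,-0.0055,-0.0049,0.05,0.026,1,0,0,0.05,0,1,0,0,0.05,0,1,0,0,0.026,0,1,0,0,0.01,0,0.2,0,0,0,0,-0.3,0,0,0,0,-1,0,0,0,0,-1,0,0,0,0,-1,0,0,0,0,-1,0,0,0,0],
  newtons=25,
)

```text
time: 14.28
position: [0.4664, 0.3855, 0.0137]
tool_rot: [1.0, -0.017, 0.0, -0.0]
ft_force: [0.5, 0.1, -0.1]
grip_width: 0.0348
grip_force: 0.0
```

Emit:
arm_command(
  deltas=[-1,0,0,0.001,0,-1,0,0,0,0,-1,0,0,0,0,-1,0,0,0,0],
)

```text
time: 14.78
position: [0.4663, 0.3854, 0.0124]
tool_rot: [1.0, -0.017, -0.0, 0.0]
ft_force: [0.3, 0.0, -1.3]
grip_width: 0.0197
grip_force: 25.0
```

Emit:
arm_command(
  deltas=[-1,0,0,-0.03,0,-1,0,0,-0.06,0,-1,0.0133,0.0575,0,0,-1,0.0133,0.0575,0,0,-1,0.0133,0.0575,0,0,-1,0.0133,0.0575,0,0,-1,0.0133,0.0575,0,0,-1,0.0133,0.0575,0,0,-1,0.0133,0.0575,0,0,-1,0.0133,0.0575,0,0,-1,0.0138,0.058,0,0,-1,0,0,0,-0.128],
)

```text
time: 16.27
position: [0.5713, -0.1418, 0.1029]
tool_rot: [0.999, 0.046, 0.002, 0.001]
ft_force: [0.1, -0.1, -1.7]
grip_width: 0.02
grip_force: 25.0
```

Emit:
arm_command(
  deltas=[-1,0,0,0,-0.1275,-1,0,0,0.02,0,-1,0,0,0.02,0,-1,0,0,0,0,-1,0,0,0,0],
)

```text
time: 16.9
position: [0.5696, -0.1363, 0.063]
tool_rot: [0.994, 0.111, 0.0, 0.0]
ft_force: [0.8, 0.7, -1.1]
grip_width: 0.0198
grip_force: 25.0
```

```bash
python3 - <<'E'
from h import *
o=status.get_obs(); p=o['position'];q=o['tool_rot']; print(o['time'],o['q'],p,q,o['grip_force'],'yaw x',2*np.arctan2(q[1],q[0]),tocoord(p[:2],np.array([.557,.007]),.2215)*1e3)
im,d,K,T=grab('wrist','w7')
E
```

```text
16.9 [-4.25571915e-01  6.96425111e-01  1.65574688e+00 -3.39344103e-05
  7.88867985e-01  9.22896622e-01] [ 0.56961468 -0.13632817  0.06295441] [9.93826290e-01 1.10946962e-01 2.31321113e-04 1.51649297e-04] 24.999194741249084 yaw x 0.22235169575319208 [ -19.18173482 -142.59788369]
```

View pics/w7.png

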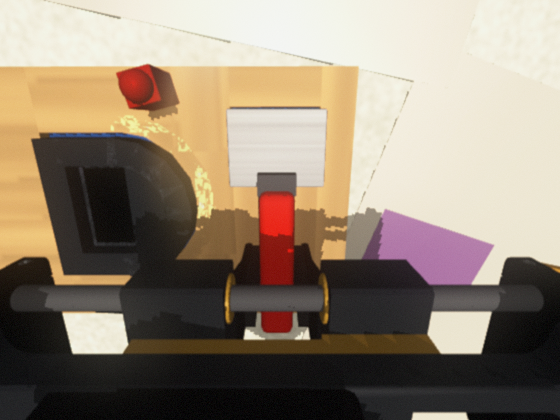

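The view shows the scraper square over the T pocket: blade cols 227–326, rows 107–187, tray edges at row 67 and col 357, seal at (140,87) undisturbed. I'll check its position numerically against the tray edges.

```bash
python3 - <<'E'
from h import *
o0=np.array([.557,.007]);yaw=.2215
def W(tag): 
    im,d,K,T=load(tag); hsv=cv2.cvtColor(im,cv2.COLOR_RGB2HSV)
    return im,d,K,T,hsv,(hsv[...,0]>8)&(hsv[...,0]<24)&(hsv[...,1]>80)&(hsv[...,2]>60)
f=lambda uv,K,T,h:tocoord(ray(uv,K,T,h)[:,:2],o0,yaw)*1e3
im,d,K,T,hsv,w=W('w5')
e=[(np.where(w[r,250:380])[0][-1]+250.5,r) for r in range(205,240,3)]; print('w5 +x edge',np.round(np.median(f(e,K,T,.014),0),2))
e=[(c,np.where(w[200:262,c])[0][-1]+200.5) for c in range(230,330,5)]; print('w5 -y edge',np.round(np.median(f(e,K,T,.014),0),2))
im,d,K,T,hsv,w=W('w7')
e=[(c,np.where(w[40:105,c])[0][0]+39.5) for c in range(215,340,5)]; print('w7 +x edge',np.round(np.median(f(e,K,T,.014),0),2))
e=[(np.where(w[r,300:400])[0][-1]+300.5,r) for r in range(90,180,4)]; print('w7 -y edge',np.round(np.median(f(e,K,T,.014),0),2))
g=(hsv[...,1]<45)&(hsv[...,2]>110); m,c=comp(g,(277,140)); x0,y0,ww,hh=cv2.boundingRect(c); print(x0,y0,ww,hh)
h=.0558
for r in (120,145,170):
    k=np.where(m[r])[0]; print(r,np.round(f([(k[0]-.5,r),(k[-1]+.5,r)],K,T,h),1).tolist())
for cc in (235,255,295,320):
    k=np.where(m[:,cc])[0]; print(cc,k[[0,-1]],np.round(f([(cc,k[0]-.5),(cc,k[-1]+.5)],K,T,h),1).tolist())
P=cloud(d,K,T); q=P[m>0]; t=tocoord(q[:,:2],o0,yaw); A=np.c_[t,np.ones(len(t))]; print('blade plane',np.linalg.lstsq(A,q[:,2],rcond=None)[0],np.median(q[:,2]))
E
```

```text
w5 +x edge [  96.49 -143.56]
w5 -y edge [   2.5  -196.68]
w7 +x edge [  95.77 -142.27]
w7 -y edge [  52.98 -196.84]
227 107 100 80
120 [[62.1, -115.6], [62.1, -170.4]]
145 [[48.6, -115.5], [48.6, -170.5]]
170 [[34.4, -115.4], [34.4, -170.6]]
235 [108 185] [[68.6, -120.6], [25.2, -118.8]]
255 [108 185] [[68.6, -131.5], [25.2, -130.6]]
295 [108 186] [[68.6, -153.4], [24.6, -154.3]]
320 [109 185] [[68.1, -167.1], [25.2, -169.0]]
blade plane [-0.05344694 -0.00252192  0.05767992] 0.05540769160708897
```

The grip point is at about (−20.3, −143.0) against the seat at (−20.3, −142.6), so it's well within the play. Lower it.

Emit:
arm_command(
  deltas=[-1,0,0,0.015,0,-1,0,0,0.012,0,-1,0,0,0.006,0,-1,0,0,0.004,0,-1,0,0,0.003,0,-1,0,0,0,0,-1,0,0,0,0],
)

```text
time: 17.82
position: [0.5695, -0.1363, 0.0228]
tool_rot: [0.994, 0.111, 0.0, 0.0]
ft_force: [0.1, -1.0, -0.7]
grip_width: 0.0196
grip_force: 25.0
```

Emit:
arm_command(
  deltas=[-1,0,0,0.002,0,-1,0,0,0.0015,0,-1,0,0,0,0,-1,0,0,0,0],
)

```text
time: 18.32
position: [0.5693, -0.1362, 0.019]
tool_rot: [0.994, 0.111, -0.0, -0.0]
ft_force: [-0.2, -0.6, 0.1]
grip_width: 0.0199
grip_force: 25.0
```

Still no contact, and the underside is about 1.5 mm above the floor. Release, open partway and withdraw.

Emit:
arm_command(
  deltas=[-0.3,0,0,0,0,-0.3,0,0,0,0,-0.2,0,0,0,0,-0.2,0,0,0,0,-0.2,0,0,-0.02,0,-0.2,0,0,-0.04,0,-0.2,0,0,-0.05,0,-0.2,0,0,-0.05,0,-0.2,0,0,-0.05,0,-0.2,0,0,0,0],
)

```text
time: 19.58
position: [0.5721, -0.1373, 0.2339]
tool_rot: [0.994, 0.111, 0.005, 0.003]
ft_force: [0.3, -0.5, -1.0]
grip_width: 0.0349
grip_force: 0.0
```

```bash
cat > fin.py <<'E'
from h import *
o=status.get_obs(); print(o['time'],o['position'])
o0=np.array([.557,.007]);yaw=.2215
im,d,K,T=grab('wrist','w8'); P=cloud(d,K,T); hsv=cv2.cvtColor(im,cv2.COLOR_RGB2HSV); t=tocoord(P[...,:2],o0,yaw)*1e3; Z=P[...,2]*1e3
f=lambda uv,h:tocoord(ray(uv,K,T,h)[:,:2],o0,yaw)*1e3
def rep(n,m,h):
    m=cv2.morphologyEx(m.astype(np.uint8),cv2.MORPH_OPEN,np.ones((3,3),np.uint8)); N,l,s,c=cv2.connectedComponentsWithStats(m)
    if N<2: print(n,'none'); return
    k=l==1+np.argmax(s[1:,4]); A=np.c_[t[k],np.ones(k.sum())]; cc,_=cv2.findContours(k.astype(np.uint8),0,cv2.CHAIN_APPROX_NONE); w=f(max(cc,key=len)[:,0],h)
    r=cv2.minAreaRect(w.astype(np.float32))
    print(n,k.sum(),'z',np.round(np.median(Z[k]),1),'slope',np.round(np.linalg.lstsq(A,Z[k],rcond=None)[0][:2],3),'rect',np.round(r[0],1),np.round(r[1],1),round(r[2],1))
x,y=t[...,0],t[...,1]
red=((hsv[...,0]<8)|(hsv[...,0]>172))&(hsv[...,1]>130)
near=(abs(x)<110)&(y>-195)&(y<60)
rep('handle',near&red&(y<-110)&(x<40),.029)
rep('blade',near&(y<-105)&(x>15)&(x<80)&(hsv[...,1]<50)&(hsv[...,2]>90),.010)
rep('stone',near&(abs(x)<60)&(y>-95)&(y<40)&(Z>22)&(Z<40)&(hsv[...,2]<110)&~red,.029)
rep('seal',near&red&(x>50)&(y>-105),.059)
E
python3 fin.py
```

```text
19.575 [ 0.57212314 -0.13732367  0.23388879]
handle 991 z 28.4 slope [ 0.    -0.022] rect [ -18.8 -142.7] [87.9 18.5] 0.3
blade 1595 z 9.8 slope [0.138 0.003] rect [  46.3 -143.6] [43.6 57.7] 0.0
stone 3349 z 28.7 slope [ 0.002 -0.001] rect [  1.4 -33.8] [100.1  97.6] 90.0
seal 15 z 47.9 slope [ 0.05  -0.039] rect [ 74.1 -77. ] [3.1 3.5] 0.1
```

Both lie flat at the home heights (handle top 28.4 mm, stone top 28.7 mm, 29 expected), with no measurable slope on either. The robot is clear of everything.

```bash
python3 -c "
from rig import order; print(order.hand_in())"
```

```text
the job is handed in; nothing more can be done
None
```

I handed the job in at about 20 s on the robot's clock: the inkstone was slid into its arch pocket and the scraper laid in its T pocket, both measured flat and at home height, though the hand-in returned no verdict.

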